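# Turn a rocking detector stand home on its base

## Robot

A 6-joint arm with a two-finger parallel gripper is mounted at the origin on the work surface. World frame = base frame: x ahead of the robot, y to its left, z up, the work surface at z = 0. Lengths are in m, angles in rad, forces in N, time in s.
With the tool pointing down it reaches from about 0.3 to 0.85 m from the base axis. Payload 4.2 kg.
Tool frame: the origin (TCP) lies midway between the tips of the shut fingers; the grasp point (between the pads) lies 19 mm behind it (r.hold_point_z is the distance from the TCP to the grasp point, in m); z points along the fingers, y is the line along which they close (so a half turn about z gives the same grasp; the last joint's range is limited). The gripper opens to 91 mm and grips with 3 to 60 N. Pads are 32 mm wide; open, the fingers measure 118 mm over their backs; the gripper's body (76 mm by 178 mm) begins 60 mm behind the grasp point.
Start: joints at [1.266, 0.32, 1.565, -0, 1.257, -0.02], TCP at [0.162, 0.552, 0.214] pointing down, gripper open.
Joint ranges: [-3.11, 3.11], [-0.84, 2.01], [0.21, 2.61], [-1.34, 4.49], [0.05, 2.63], [-2.56, 2.56]. Speed limits (rad/s): [2.57, 2.57, 3.14, 3.14, 3.14, 3.14].

## Interface

Orientations are given as a unit quaternion [x, y, z, w].
In Python, from rig import r gives the robot as it stands.
- The arm moves only by the shell command python3 -m handwheel 'ROWS' [FORCE]. ROWS is JSON, a list of rows, each an object with "rot": the turn, a rotation vector about the tool's x, y, z in rad, a list of three; "travel": the shift along the tool's x, y, z in cm, a list of three; "jaw": the closure, from -1 (fully open) to 1 (shut). In form: [{"rot": [ax, ay, az], "travel": [x, y, z], "jaw": jaw}, ...]. A call has exactly 8 rows; each row is the pose to reach, as a shift and turn from the pose commanded when the call began, along the tool's axes at that moment; what a row does not reach only later rows make up. A row lasts 1/8 s, in which the tool goes at most 62.5 mm and 10.7 degrees, less where a joint would pass 70% of its speed; a pose out of reach is approached as far as the arm can. A call with a gripper value outside its range is refused whole. The fingers move at their own pace and stop on an object; FORCE is the grip in N (left out, the last holds). Time passes only in rows, so rows that repeat a pose let the fingers close, or fill a call up. It gives the time, the measured TCP pose, the force, the opening and the grip force at its end, in the units of the state.
- r.state(): the state, without advancing time (a new reading comes with each control period).
- r.snapshot(name): name is "scene" or "top"; returns the picture (384x512x3 uint8, blue, green, red); there is no depth.
- r.camera_info(name): a dict with "mtx" (3x3 intrinsics, pixels), "R" (3x3) and "t" (3): a world point X has camera coordinates R X + t. Camera axes: x right, y down, z forward; pixel columns grow to the right and rows downward; lengths in m; the calibration is good to about 2 mm. A picture is of the moment at which its call begins. camera_info takes no time and is no camera call.
- r.sign_off(): hands the job in; it is judged then, once.
The state is a dict: "time": time; "q": joint angles; "dq": joint speeds; "effort": joint torques, N m; "tcp_pos": TCP position; "ee_rot": TCP orientation; "ft_force": force on the tool from outside, world axes, zero at the start; "wrist_torque": the same for the moment, N m; "width": opening from 0.0 (shut) to 1.0 (fully open); "grip_force": force on a finger pad.
Only numpy, scipy, OpenCV 4.12 (cv2) and the standard library are available. Lean on these libraries where they do the work, as an engineer would, in place of code of your own. Each camera call takes 0.05 s, during which the arm holds its last target. There are 200 camera calls.

## Task

The four-footed detector stand is rocking on its round base because its long foot is not in the recess of the base. Turn the stand round on the base (its bar is there for that), without lifting it off and without touching the delicate detector head, until the long foot drops home and the stand sits level and steady on all four feet; leave it there, and leave the other things on the bench where they are.

Things in the scene. Friction and masses are not known exactly. Their poses are not given: they have to be found in the camera images.
- stand_mid (a point): Centre (mid thickness) of the round aluminium platform, diameter 156, 8 thick, of the loose four-footed stand (0.65 to 1 kg). Axes: x along its bar, z up. Three short feet with domed pads of diameter 28 stand 60 from the axis, towards -x, +y and -y, soles 38 below this point. Home, it is level and 58 above the bench; otherwise it leans about 0.07 rad, rocks, and is about 3 higher.
- long_foot (a point): Round tip of the stand's long foot: a thin leg of diameter 10 under the bar, 60 from the axis towards the stand's +x, 6 longer than the short feet; the point is the tip's lowest, 44 below the platform's mid height. Home, it rests on the floor of the recess, 14 above the bench; otherwise on the seat at 20.
- bar_end (a point): Centre of the ball (diameter 18) ending the stand's bar, a level round steel bar of diameter 12 at the platform's mid height. The point is 124 from stand_mid; the bar is free from 78 to 115 out. Pushed sideways about 100 out, it turns the stand with roughly 1 to 4 N; once the long foot is in the recess, turning stops against the recess's end and the force climbs.
- head: Detector head, a plastic box 44 x 50 x 36 high fixed on the middle of the platform, with a short barrel (diameter 30) pointing away from the bar; delicate, not to be touched. (The steel block beside it, 15 high, is only a weight.) Origin at the centre of its underside, 4 above stand_mid; its top is 40 above stand_mid, about 98 above the bench.
- base: Round steel base fixed to the bench, diameter 188, origin at the centre of its underside, on the bench. Its flat seat is 20 high; in the middle stands a boss of diameter 31, 48 high. A collar under the stand's platform fits round the boss with 2.5 to spare all round and keeps the stand centred as it turns.
- seat (a point): Centre of the base's seat, 20 above the bench. The seat has one recess, 60 from this axis, 6 deep and 17 long round the circle (3.5 to spare each way), hidden under the platform. No pose tells its angle: seen from above it is 25 to 145 degrees anticlockwise of where the long foot starts. The short feet's pads are too wide to fall in (they dip 2 at most).
- post_mid (a point): Bystander: a loose steel post, 75 high, diameter 20, on a round foot of diameter 56; the point is on its axis, half-way up.
- screwdriver_grip (a point): Bystander: a loose screwdriver, 170 long, lying on the bench; the point is in its handle.
- block_mid (a point): Bystander: a loose aluminium L-shaped beam block, foot 60 x 50, upright plate 83 high; the point is above the middle of its foot, 30 above the bench.
Not all that is in view belongs to the job. Of the things shaped like the part that bears stand_mid, the aluminium one is meant.

How it is judged:
At the end, for the whole second after the job is handed in: The stand rests level (within 0.025 rad) and still on the base, centred within 8 mm, its platform's centre 56 to 59.5 mm above the underside of the base: the long foot is in the recess and all four feet touch (angle between stand_mid's own z axis and vertical below 0.025 rad and z of stand_mid in the frame of base between 0.056 and 0.0595 m and horizontal distance between stand_mid and base below 0.008 m and linear speed of stand below 0.01 m/s and angular speed of stand below 0.05 rad/s).
It fails at once if the stand is lifted off its base (15 mm up) or tipped by more than 0.3 rad (z of stand_mid in the frame of base above 0.076 m or angle between stand_mid's own z axis and vertical above 0.3 rad).
It fails at once if the robot touches the detector head (contact force between any of the fingers, the arm and head above 0.5 N).
It fails at once if a bystander is moved by more than 30 mm (distance of any of post_mid, screwdriver_grip, block_mid from where it was at the start of the episode above 0.03 m).
It also fails if it takes over 51 s, if anything falls off the work surface, if the arm or the gripper's body presses on something with over 40 N, if the wrist force passes 120 N, or if a joint passes its speed limit or range.

## Working session

There is one attempt and no reset: what is moved stays moved. The work goes in short steps, Python scripts to look and compute and a shell command to move; the robot and the scene stay as the last step left them, time stands still between calls to the robot, and variables do not carry over. Pictures are saved under pics/ and viewed, at most 10 in all, crops included, and the job is handed in when it is done.

```bash
mkdir -p pics; python3 - <<'E'
from rig import r
import cv2,numpy as np
for n in("scene","top"):
    cv2.imwrite(f"pics/{n}0.png",r.snapshot(n)); c=r.camera_info(n); print(n,np.round(c["mtx"],1).tolist(),np.round(c["R"],3).tolist(),np.round(c["t"],3))
s=r.state();print(s["time"],s["tcp_pos"],s["ee_rot"],s["ft_force"])
E
```

```text
scene [[353.0, 0.0, 257.4], [0.0, 353.0, 190.4], [0.0, 0.0, 1.0]] [[-0.575, 0.818, -0.015], [0.709, 0.489, -0.508], [-0.408, -0.303, -0.861]] [ 0.296 -0.317  1.228]
top [[498.3, 0.0, 252.4], [0.0, 498.3, 192.2], [0.0, 0.0, 1.0]] [[-0.009, -1.0, 0.009], [-0.981, 0.008, -0.192], [0.192, -0.01, -0.981]] [-0.011  0.521  1.503]
0.1 [0.16141427 0.55142374 0.21321843] [ 1.41879973e-01  9.89883564e-01 -7.68756982e-04 -1.08838695e-04] [-0.33517809  0.81673586 -0.41938524]
```

View pics/scene0.png

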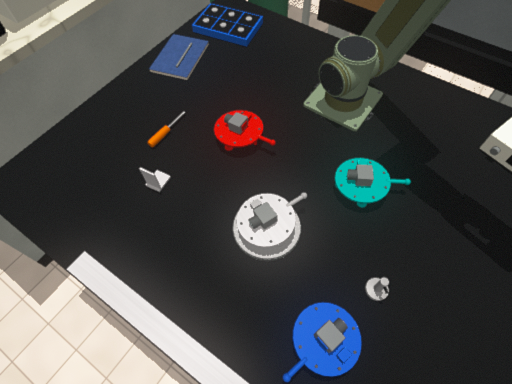

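View pics/top0.png

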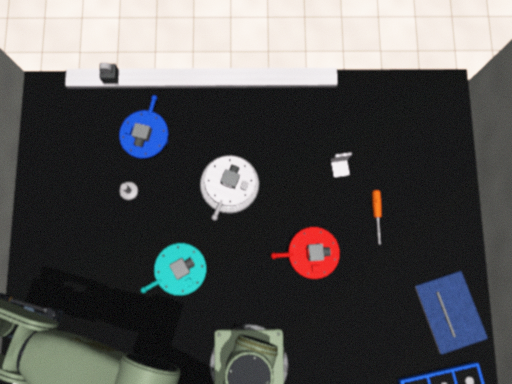

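The aluminium stand is the white one: in top its platform is near (229,180) and the ball end near (215,217); in scene they are near (267,218) and (303,196). The bar points toward the robot, so an anticlockwise turn sweeps it toward −y and then +x. The block, the red stand and the post are all well away.

```bash
cat > h.py <<'E'
from rig import r
import cv2,numpy as np
from scipy.spatial.transform import Rotation as Ro
def ray(n,uv,z):
    c=r.camera_info(n); R,t=np.array(c["R"]),np.array(c["t"]); o=-R.T@t
    d=R.T@np.linalg.solve(np.array(c["mtx"]),[uv[0],uv[1],1]); return (o+d*(z-o[2])/d[2])[:2]
def stand(n,seed,img=None):
    img=r.snapshot(n) if img is None else img
    hsv=cv2.cvtColor(img,cv2.COLOR_BGR2HSV)
    m=((hsv[...,1]<60)&(hsv[...,2]>70)).astype(np.uint8)
    l=cv2.connectedComponents(m)[1]; m=(l==l[seed[1],seed[0]]).astype(np.uint8)
    m=cv2.drawContours(m*0,cv2.findContours(m,0,1)[0],-1,1,-1)
    b=cv2.morphologyEx(m,cv2.MORPH_OPEN,cv2.getStructuringElement(2,(17,17)))
    e=cv2.fitEllipse(max(cv2.findContours(b,0,1)[0],key=cv2.contourArea))
    ys,xs=np.nonzero(m&(1-cv2.dilate(b,np.ones((5,5))))); P=np.c_[xs,ys]
    d=np.hypot(*(P-e[0]).T); tip=P[d>d.max()-6].mean(0)
    return e,tip
E
python3 - <<'E'
from h import *
for n,s in(("top",(212,180)),("scene",(250,240))):
    e,tip=stand(n,s,cv2.imread(f"pics/{n}0.png")); print(n,e,tip)
    C=ray(n,e[0],.045);B=ray(n,tip,.062);print(C,B,np.hypot(*(B-C)),np.degrees(np.arctan2(*(B-C)[::-1])))
s=r.state();print(Ro.from_quat(s["ee_rot"]).as_matrix().round(3),s["width"])
E
```

```text
top ((229.19168090820312, 183.80770874023438), (57.853145599365234, 59.00702667236328), 75.90009307861328) [214.05714286 217.11428571]
[0.54962386 0.05752346] [0.44205928 0.10327576] 0.11689059950635669 156.9576581692145
scene ((266.3291015625, 226.2686767578125), (66.38704681396484, 67.51853942871094), 104.74346923828125) [303.42105263 194.84210526]
[0.56794121 0.06647197] [0.4391552  0.10107473] 0.1333536139439047 164.96071722128983
[[-0.96   0.281 -0.   ]
 [ 0.281  0.96  -0.001]
 [-0.    -0.002 -1.   ]] 0.9981618161256229
```

```bash
python3 -m handwheel '[{"rot":[0,0,0.18],"travel":[-5,-4.2,0],"jaw":0.3},{"rot":[0,0,0.36],"travel":[-10,-8.5,0],"jaw":0.3},{"rot":[0,0,0.54],"travel":[-14.8,-12.6,0],"jaw":0.3},{"rot":[0,0,0.72],"travel":[-19.5,-16.6,0],"jaw":0.3},{"rot":[0,0,0.9],"travel":[-24.3,-20.7,0],"jaw":0.3},{"rot":[0,0,1.08],"travel":[-29,-24.7,0],"jaw":0.3},{"rot":[0,0,1.26],"travel":[-33.8,-28.8,0],"jaw":0.3},{"rot":[0,0,1.44],"travel":[-38.5,-32.8,0],"jaw":0.3}]'; python3 - <<'E'
from h import *
s=r.state();M=Ro.from_quat(s["ee_rot"]).as_matrix();print(s["q"],np.degrees(np.arctan2(M[1,1],M[0,1])),s["width"])
print(100*M.T@(np.array([.4605,.095,.2])-s["tcp_pos"]))
E
```

```text
time: 1.1
tcp_pos: [0.4364, 0.1319, 0.2139]
ee_rot: [0.761, 0.648, 0.0, -0.0]
ft_force: [0.5, 0.4, 0.1]
width: 0.347
grip_force: 0.0
[2.68007545e-01 1.31284946e-01 1.81796234e+00 3.14944411e-04
 1.19216770e+00 4.27908417e-01] -9.168314253309003 0.34737655553906166
[-3.25510745  2.96922081  1.38448321]
```

```bash
python3 -m handwheel '[{"rot":[0,0,0.18],"travel":[-1.6,1.5,0.5],"jaw":0.3},{"rot":[0,0,0.36],"travel":[-3.3,3,1],"jaw":0.3},{"rot":[0,0,0.54],"travel":[-3.3,3,2],"jaw":0.3},{"rot":[0,0,0.72],"travel":[-3.3,3,3],"jaw":0.3},{"rot":[0,0,0.9],"travel":[-3.3,3,4],"jaw":0.3},{"rot":[0,0,1.08],"travel":[-3.3,3,5],"jaw":0.3},{"rot":[0,0,1.26],"travel":[-3.3,3,6],"jaw":0.3},{"rot":[0,0,1.44],"travel":[-3.3,3,7],"jaw":0.3}]'; python3 - <<'E'
from h import *
s=r.state();M=Ro.from_quat(s["ee_rot"]).as_matrix();print(s["q"],np.degrees(np.arctan2(M[1,1],M[0,1])),s["width"])
print(100*M.T@(np.array([.4605,.095,.045])-s["tcp_pos"]))
I=r.snapshot("scene")[130:290,190:390];cv2.imwrite("pics/s1.png",cv2.resize(I,None,fx=4,fy=3.75,interpolation=2))
I=r.snapshot("top")[130:260,160:300];cv2.imwrite("pics/t1.png",cv2.resize(I,None,fx=4,fy=4,interpolation=2))
E
```

```text
time: 2.1
tcp_pos: [0.46, 0.0965, 0.1433]
ee_rot: [1.0, -0.015, -0.0, 0.0]
ft_force: [-0.1, -0.2, -0.4]
width: 0.348
grip_force: 0.0
[1.82211320e-01 2.17356863e-01 1.90280295e+00 8.52169743e-05
 1.02224693e+00 1.78205298e+00] -91.66672045037488 0.34751447626534554
[0.06569708 0.14433321 9.82869583]
```

View pics/s1.png

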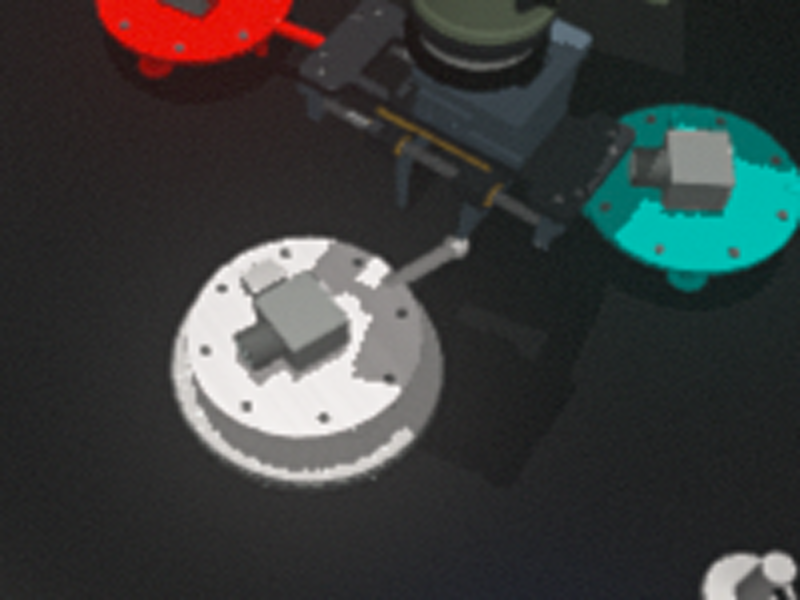

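The bar is free and the jaws hang just beyond it. The platform's top centre is at crop (302,337), which is scene (265.5,219.9), and the ball is at crop (457,245), which is scene (304.3,195.3).

```bash
python3 - <<'E'
from h import *
C=ray("scene",(265.5,219.9),.065);B=ray("scene",(304.3,195.3),.064);print(C,B,np.hypot(*(B-C)),np.degrees(np.arctan2(*(B-C)[::-1])))
E
```

```text
[0.56176532 0.05946381] [0.44011929 0.10422566] 0.12962013866308297 159.79799884207833
```

View pics/t1.png

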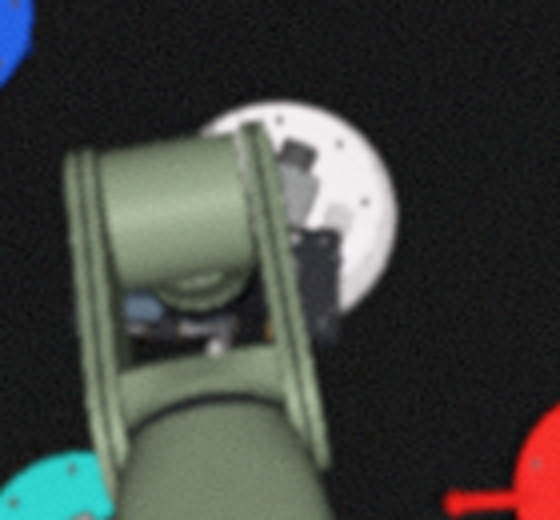

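In top the arm hides most of the stand. Its right rim is near crop (397,215), which fits a centre of about (0.558, 0.060). I'll open the jaws wider and straddle the bar.

```bash
python3 -m handwheel '[{"rot":[0,0,0.15],"travel":[0,0.1,1],"jaw":0},{"rot":[0,0,0.3],"travel":[0,0.1,3],"jaw":0},{"rot":[0,0,0.3],"travel":[0,0.1,5],"jaw":0},{"rot":[0,0,0.3],"travel":[0,0.1,6.5],"jaw":0},{"rot":[0,0,0.3],"travel":[0,0.1,7.5],"jaw":0},{"rot":[0,0,0.3],"travel":[0,0.1,8.5],"jaw":0},{"rot":[0,0,0.3],"travel":[0,0.1,9.3],"jaw":0},{"rot":[0,0,0.3],"travel":[0,0.1,9.8],"jaw":0}]'; python3 - <<'E'
from h import *
s=r.state();M=Ro.from_quat(s["ee_rot"]).as_matrix();print(s["q"],M.round(3),s["width"],s["ft_force"])
I=r.snapshot("scene")[150:270,220:380];cv2.imwrite("pics/s2.png",cv2.resize(I,None,fx=5,fy=5,interpolation=2))
E
```

```text
time: 3.2
tcp_pos: [0.4603, 0.0955, 0.0456]
ee_rot: [0.987, -0.161, -0.0, -0.0]
ft_force: [0.2, 0.4, -0.8]
width: 0.5
grip_force: 0.0
[1.80115883e-01 3.40599488e-01 2.03069586e+00 1.22853527e-04
 7.70311153e-01 2.07366919e+00] [[ 0.948 -0.317 -0.   ]
 [-0.317 -0.948  0.   ]
 [-0.    -0.    -1.   ]] 0.5004295743037643 [ 0.15333525  0.39696989 -0.81016827]
```

View pics/s2.png

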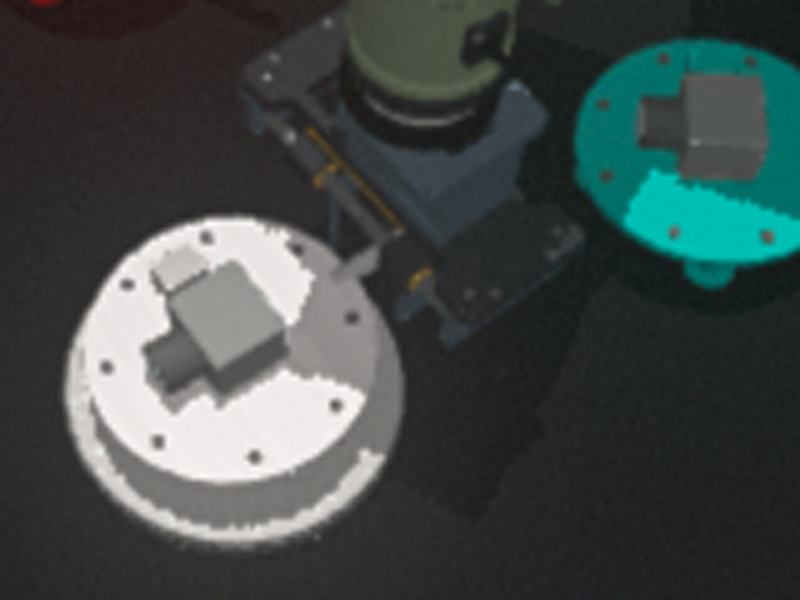

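The bar lies between the fingers, seen at crop (355,262), and there is no contact. I'll take one free-travel step, then small arc steps with a force check between them and a low grip force for give.

```bash
cat > guard.py <<'E'
from h import *
import sys
s=r.state();M=Ro.from_quat(s["ee_rot"]).as_matrix();f=M.T@s["ft_force"]
a=np.degrees(np.arctan2(.060-s["tcp_pos"][1],.558-s["tcp_pos"][0]))+180
print("t%.1f tool f"%s["time"],f.round(1),"ang %.1f R %.4f w %.3f g %.1f"%(a,np.hypot(.558-s["tcp_pos"][0],.060-s["tcp_pos"][1]),s["width"],s["grip_force"]))
sys.exit(abs(f[:2]).max()>6)
E
H="python3 -m handwheel"
python3 -m handwheel '[{"rot":[0,0,-0.035],"travel":[0.01,0.36,0],"jaw":0},{"rot":[0,0,-0.07],"travel":[0.03,0.73,0],"jaw":0},{"rot":[0,0,-0.105],"travel":[0.06,1.09,0],"jaw":0},{"rot":[0,0,-0.14],"travel":[0.1,1.45,0],"jaw":0},{"rot":[0,0,-0.175],"travel":[0.16,1.81,0],"jaw":0},{"rot":[0,0,-0.21],"travel":[0.23,2.17,0],"jaw":0},{"rot":[0,0,-0.245],"travel":[0.31,2.52,0],"jaw":0},{"rot":[0,0,-0.28],"travel":[0.4,2.87,0],"jaw":0}]' 10 >/dev/null; python3 guard.py && python3 -m handwheel '[{"rot":[0,0,-0.013],"travel":[0,0.136,0],"jaw":0},{"rot":[0,0,-0.026],"travel":[0,0.27,0],"jaw":0},{"rot":[0,0,-0.039],"travel":[0.01,0.41,0],"jaw":0},{"rot":[0,0,-0.052],"travel":[0.01,0.54,0],"jaw":0},{"rot":[0,0,-0.065],"travel":[0.02,0.68,0],"jaw":0},{"rot":[0,0,-0.079],"travel":[0.03,0.82,0],"jaw":0},{"rot":[0,0,-0.092],"travel":[0.04,0.95,0],"jaw":0},{"rot":[0,0,-0.105],"travel":[0.06,1.09,0],"jaw":0}]' >/dev/null; python3 guard.py && python3 -m handwheel '[{"rot":[0,0,-0.013],"travel":[0,0.136,0],"jaw":0},{"rot":[0,0,-0.026],"travel":[0,0.27,0],"jaw":0},{"rot":[0,0,-0.039],"travel":[0.01,0.41,0],"jaw":0},{"rot":[0,0,-0.052],"travel":[0.01,0.54,0],"jaw":0},{"rot":[0,0,-0.065],"travel":[0.02,0.68,0],"jaw":0},{"rot":[0,0,-0.079],"travel":[0.03,0.82,0],"jaw":0},{"rot":[0,0,-0.092],"travel":[0.04,0.95,0],"jaw":0},{"rot":[0,0,-0.105],"travel":[0.06,1.09,0],"jaw":0}]' >/dev/null; python3 guard.py
```

```text
t4.2 tool f [-0.6 -2.5  0.7] ang 175.8 R 0.1029 w 0.502 g 1.2
t4.2 tool f [-0.6 -2.5  0.7] ang 175.8 R 0.1029 w 0.502 g 1.2
t4.2 tool f [-0.6 -2.5  0.7] ang 175.8 R 0.1029 w 0.502 g 1.2False
False
False
```

```bash
sed -i 's/sys.exit(\(.*\))$/sys.exit(int(\1))/' guard.py
python3 -m handwheel '[{"rot":[0,0,-0.013],"travel":[0,0.136,0],"jaw":0},{"rot":[0,0,-0.026],"travel":[0,0.27,0],"jaw":0},{"rot":[0,0,-0.039],"travel":[0.01,0.41,0],"jaw":0},{"rot":[0,0,-0.052],"travel":[0.01,0.54,0],"jaw":0},{"rot":[0,0,-0.065],"travel":[0.02,0.68,0],"jaw":0},{"rot":[0,0,-0.079],"travel":[0.03,0.82,0],"jaw":0},{"rot":[0,0,-0.092],"travel":[0.04,0.95,0],"jaw":0},{"rot":[0,0,-0.105],"travel":[0.06,1.09,0],"jaw":0}]' >/dev/null; python3 guard.py && python3 -m handwheel '[{"rot":[0,0,-0.013],"travel":[0,0.136,0],"jaw":0},{"rot":[0,0,-0.026],"travel":[0,0.27,0],"jaw":0},{"rot":[0,0,-0.039],"travel":[0.01,0.41,0],"jaw":0},{"rot":[0,0,-0.052],"travel":[0.01,0.54,0],"jaw":0},{"rot":[0,0,-0.065],"travel":[0.02,0.68,0],"jaw":0},{"rot":[0,0,-0.079],"travel":[0.03,0.82,0],"jaw":0},{"rot":[0,0,-0.092],"travel":[0.04,0.95,0],"jaw":0},{"rot":[0,0,-0.105],"travel":[0.06,1.09,0],"jaw":0}]' >/dev/null; python3 guard.py && python3 -m handwheel '[{"rot":[0,0,-0.013],"travel":[0,0.136,0],"jaw":0},{"rot":[0,0,-0.026],"travel":[0,0.27,0],"jaw":0},{"rot":[0,0,-0.039],"travel":[0.01,0.41,0],"jaw":0},{"rot":[0,0,-0.052],"travel":[0.01,0.54,0],"jaw":0},{"rot":[0,0,-0.065],"travel":[0.02,0.68,0],"jaw":0},{"rot":[0,0,-0.079],"travel":[0.03,0.82,0],"jaw":0},{"rot":[0,0,-0.092],"travel":[0.04,0.95,0],"jaw":0},{"rot":[0,0,-0.105],"travel":[0.06,1.09,0],"jaw":0}]' >/dev/null; python3 guard.py
```

```text
t5.2 tool f [-0.6 -4.1 -0.3] ang 182.2 R 0.1030 w 0.497 g 1.2
t6.2 tool f [ 0.2 -2.2 -0.3] ang 188.3 R 0.1027 w 0.497 g 1.1
t7.2 tool f [-0.  -2.9 -1.1] ang 194.4 R 0.1024 w 0.497 g 1.0
```

```bash
python3 -m handwheel '[{"rot":[0,0,-0.013],"travel":[0,0.136,0],"jaw":0},{"rot":[0,0,-0.026],"travel":[0,0.27,0],"jaw":0},{"rot":[0,0,-0.039],"travel":[0.01,0.41,0],"jaw":0},{"rot":[0,0,-0.052],"travel":[0.01,0.54,0],"jaw":0},{"rot":[0,0,-0.065],"travel":[0.02,0.68,0],"jaw":0},{"rot":[0,0,-0.079],"travel":[0.03,0.82,0],"jaw":0},{"rot":[0,0,-0.092],"travel":[0.04,0.95,0],"jaw":0},{"rot":[0,0,-0.105],"travel":[0.05,1.09,0],"jaw":0}]' >/dev/null; python3 guard.py && python3 -m handwheel '[{"rot":[0,0,-0.013],"travel":[0,0.136,0],"jaw":0},{"rot":[0,0,-0.026],"travel":[0,0.27,0],"jaw":0},{"rot":[0,0,-0.039],"travel":[0.01,0.41,0],"jaw":0},{"rot":[0,0,-0.052],"travel":[0.01,0.54,0],"jaw":0},{"rot":[0,0,-0.065],"travel":[0.02,0.68,0],"jaw":0},{"rot":[0,0,-0.079],"travel":[0.03,0.82,0],"jaw":0},{"rot":[0,0,-0.092],"travel":[0.04,0.95,0],"jaw":0},{"rot":[0,0,-0.105],"travel":[0.05,1.09,0],"jaw":0}]' >/dev/null && python3 guard.py && python3 -m handwheel '[{"rot":[0,0,-0.013],"travel":[0,0.136,0],"jaw":0},{"rot":[0,0,-0.026],"travel":[0,0.27,0],"jaw":0},{"rot":[0,0,-0.039],"travel":[0.01,0.41,0],"jaw":0},{"rot":[0,0,-0.052],"travel":[0.01,0.54,0],"jaw":0},{"rot":[0,0,-0.065],"travel":[0.02,0.68,0],"jaw":0},{"rot":[0,0,-0.079],"travel":[0.03,0.82,0],"jaw":0},{"rot":[0,0,-0.092],"travel":[0.04,0.95,0],"jaw":0},{"rot":[0,0,-0.105],"travel":[0.05,1.09,0],"jaw":0}]' >/dev/null && python3 guard.py && python3 -m handwheel '[{"rot":[0,0,-0.013],"travel":[0,0.136,0],"jaw":0},{"rot":[0,0,-0.026],"travel":[0,0.27,0],"jaw":0},{"rot":[0,0,-0.039],"travel":[0.01,0.41,0],"jaw":0},{"rot":[0,0,-0.052],"travel":[0.01,0.54,0],"jaw":0},{"rot":[0,0,-0.065],"travel":[0.02,0.68,0],"jaw":0},{"rot":[0,0,-0.079],"travel":[0.03,0.82,0],"jaw":0},{"rot":[0,0,-0.092],"travel":[0.04,0.95,0],"jaw":0},{"rot":[0,0,-0.105],"travel":[0.05,1.09,0],"jaw":0}]' >/dev/null && python3 guard.py
```

```text
t8.2 tool f [ 0.3 -2.4 -1. ] ang 200.5 R 0.1023 w 0.499 g 1.0
t9.2 tool f [ 0.5 -3.4 -0.6] ang 206.6 R 0.1022 w 0.501 g 1.0
t10.2 tool f [ 0.5 -3.5  0.8] ang 212.7 R 0.1021 w 0.500 g 1.0
t11.2 tool f [ 0.7 -2.5 -0.6] ang 218.9 R 0.1020 w 0.500 g 1.0
```

```bash
python3 -m handwheel '[{"rot":[0,0,-0.013],"travel":[0,0.136,0],"jaw":0},{"rot":[0,0,-0.026],"travel":[0,0.27,0],"jaw":0},{"rot":[0,0,-0.039],"travel":[0.01,0.41,0],"jaw":0},{"rot":[0,0,-0.052],"travel":[0.01,0.54,0],"jaw":0},{"rot":[0,0,-0.065],"travel":[0.02,0.68,0],"jaw":0},{"rot":[0,0,-0.079],"travel":[0.03,0.82,0],"jaw":0},{"rot":[0,0,-0.092],"travel":[0.04,0.95,0],"jaw":0},{"rot":[0,0,-0.105],"travel":[0.05,1.09,0],"jaw":0}]' >/dev/null; python3 guard.py && python3 -m handwheel '[{"rot":[0,0,-0.013],"travel":[0,0.136,0],"jaw":0},{"rot":[0,0,-0.026],"travel":[0,0.27,0],"jaw":0},{"rot":[0,0,-0.039],"travel":[0.01,0.41,0],"jaw":0},{"rot":[0,0,-0.052],"travel":[0.01,0.54,0],"jaw":0},{"rot":[0,0,-0.065],"travel":[0.02,0.68,0],"jaw":0},{"rot":[0,0,-0.079],"travel":[0.03,0.82,0],"jaw":0},{"rot":[0,0,-0.092],"travel":[0.04,0.95,0],"jaw":0},{"rot":[0,0,-0.105],"travel":[0.05,1.09,0],"jaw":0}]' >/dev/null && python3 guard.py && python3 -m handwheel '[{"rot":[0,0,-0.013],"travel":[0,0.136,0],"jaw":0},{"rot":[0,0,-0.026],"travel":[0,0.27,0],"jaw":0},{"rot":[0,0,-0.039],"travel":[0.01,0.41,0],"jaw":0},{"rot":[0,0,-0.052],"travel":[0.01,0.54,0],"jaw":0},{"rot":[0,0,-0.065],"travel":[0.02,0.68,0],"jaw":0},{"rot":[0,0,-0.079],"travel":[0.03,0.82,0],"jaw":0},{"rot":[0,0,-0.092],"travel":[0.04,0.95,0],"jaw":0},{"rot":[0,0,-0.105],"travel":[0.05,1.09,0],"jaw":0}]' >/dev/null && python3 guard.py && python3 -m handwheel '[{"rot":[0,0,-0.013],"travel":[0,0.136,0],"jaw":0},{"rot":[0,0,-0.026],"travel":[0,0.27,0],"jaw":0},{"rot":[0,0,-0.039],"travel":[0.01,0.41,0],"jaw":0},{"rot":[0,0,-0.052],"travel":[0.01,0.54,0],"jaw":0},{"rot":[0,0,-0.065],"travel":[0.02,0.68,0],"jaw":0},{"rot":[0,0,-0.079],"travel":[0.03,0.82,0],"jaw":0},{"rot":[0,0,-0.092],"travel":[0.04,0.95,0],"jaw":0},{"rot":[0,0,-0.105],"travel":[0.05,1.09,0],"jaw":0}]' >/dev/null && python3 guard.py
```

```text
t12.2 tool f [ 0.1 -1.7  0.3] ang 225.0 R 0.1019 w 0.499 g 1.1
t13.2 tool f [ 1.6 -2.2  0.7] ang 231.0 R 0.1016 w 0.500 g 1.6
t14.2 tool f [ 1.8 -4.4 -1.3] ang 236.8 R 0.1019 w 0.499 g 2.6
t15.2 tool f [  3.5 -12.9   2.2] ang 239.9 R 0.1029 w 0.504 g 6.8
```

The force climbed to 13 N and the arm lagged, so the foot is probably home. I'll back off so that nothing touches and look.

```bash
python3 -m handwheel '[{"rot":[0,0,0],"travel":[0,-0.3,0],"jaw":0},{"rot":[0,0,0],"travel":[0,-0.6,0],"jaw":0},{"rot":[0,0,0.05],"travel":[0,-1,0],"jaw":0},{"rot":[0,0,0.1],"travel":[0,-1.4,0],"jaw":0},{"rot":[0,0,0.14],"travel":[0.1,-1.8,0],"jaw":0},{"rot":[0,0,0.14],"travel":[0.1,-1.8,0],"jaw":0},{"rot":[0,0,0.14],"travel":[0.1,-1.8,0],"jaw":0},{"rot":[0,0,0.14],"travel":[0.1,-1.8,0],"jaw":0}]' >/dev/null; python3 guard.py; python3 - <<'E'
from h import *
I=r.snapshot("scene")[150:270,200:360];cv2.imwrite("pics/s3.png",cv2.resize(I,None,fx=5,fy=5,interpolation=2))
E
```

```text
t16.2 tool f [ 0.1 -0.4 -0.1] ang 233.5 R 0.1025 w 0.503 g 0.0
```

View pics/s3.png

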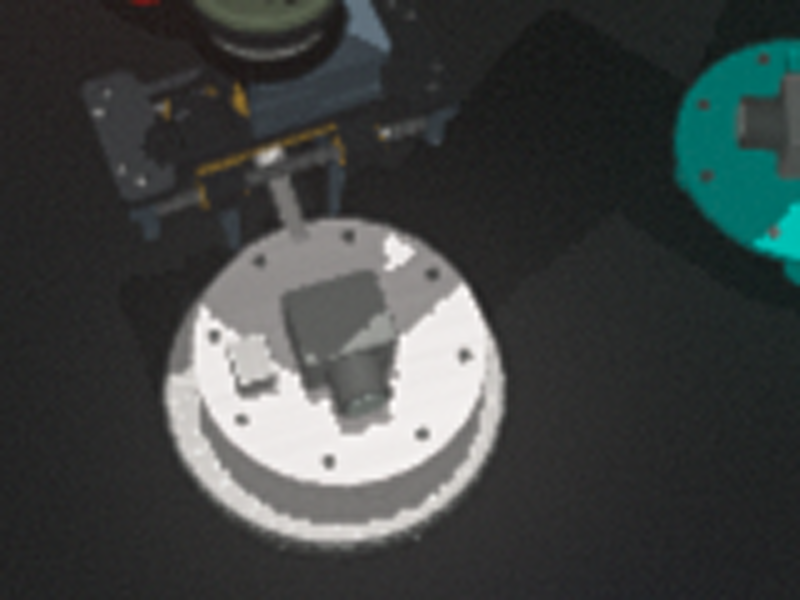

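The stand has turned, with the ball at crop (272,155), and nothing touches it, but this view does not show whether it is level. I'll push back gently the other way: if the long foot is captive, the force climbs after about 7° of play.

```bash
python3 -m handwheel '[{"rot":[0,0,0.026],"travel":[0,-0.27,0],"jaw":0},{"rot":[0,0,0.052],"travel":[0.01,-0.54,0],"jaw":0},{"rot":[0,0,0.079],"travel":[0.03,-0.82,0],"jaw":0},{"rot":[0,0,0.105],"travel":[0.06,-1.08,0],"jaw":0},{"rot":[0,0,0.13],"travel":[0.09,-1.34,0],"jaw":0},{"rot":[0,0,0.157],"travel":[0.13,-1.61,0],"jaw":0},{"rot":[0,0,0.18],"travel":[0.17,-1.85,0],"jaw":0},{"rot":[0,0,0.2],"travel":[0.2,-2.05,0],"jaw":0}]' >/dev/null; python3 guard.py && python3 -m handwheel '[{"rot":[0,0,0.01],"travel":[0,-0.1,0],"jaw":0},{"rot":[0,0,0.02],"travel":[0,-0.2,0],"jaw":0},{"rot":[0,0,0.03],"travel":[0,-0.3,0],"jaw":0},{"rot":[0,0,0.04],"travel":[0.01,-0.4,0],"jaw":0},{"rot":[0,0,0.05],"travel":[0.01,-0.5,0],"jaw":0},{"rot":[0,0,0.06],"travel":[0.02,-0.6,0],"jaw":0},{"rot":[0,0,0.07],"travel":[0.02,-0.7,0],"jaw":0},{"rot":[0,0,0.08],"travel":[0.03,-0.8,0],"jaw":0}]' >/dev/null;  python3 guard.py && python3 -m handwheel '[{"rot":[0,0,0.01],"travel":[0,-0.1,0],"jaw":0},{"rot":[0,0,0.02],"travel":[0,-0.2,0],"jaw":0},{"rot":[0,0,0.03],"travel":[0,-0.3,0],"jaw":0},{"rot":[0,0,0.04],"travel":[0.01,-0.4,0],"jaw":0},{"rot":[0,0,0.05],"travel":[0.01,-0.5,0],"jaw":0},{"rot":[0,0,0.06],"travel":[0.02,-0.6,0],"jaw":0},{"rot":[0,0,0.07],"travel":[0.02,-0.7,0],"jaw":0},{"rot":[0,0,0.08],"travel":[0.03,-0.8,0],"jaw":0}]' >/dev/null; python3 guard.py
```

```text
t17.3 tool f [ 0.8  1.8 -0.3] ang 221.8 R 0.1033 w 0.501 g 1.0
t18.3 tool f [3.2 2.1 0.2] ang 217.4 R 0.1036 w 0.503 g 1.3
t19.3 tool f [0.8 7.  0.7] ang 213.7 R 0.1038 w 0.504 g 3.5
```

The force climbed to 7 N at 213.7°, close to the predicted 214.6°, so the foot is captive with the expected play. Now I'll release, rise and look.

```bash
python3 -m handwheel '[{"rot":[0,0,0],"travel":[0,0.3,0],"jaw":0},{"rot":[0,0,0],"travel":[0,0.6,0],"jaw":0},{"rot":[0,0,0],"travel":[0,1,0],"jaw":0},{"rot":[0,0,0],"travel":[0,1.4,0],"jaw":0},{"rot":[0,0,0],"travel":[0,1.7,0],"jaw":0},{"rot":[0,0,0],"travel":[0,1.7,0],"jaw":0},{"rot":[0,0,0],"travel":[0,1.7,-0.5],"jaw":0},{"rot":[0,0,0],"travel":[0,1.7,-1],"jaw":0}]' >/dev/null; python3 guard.py && python3 -m handwheel '[{"rot":[0,0,0],"travel":[0,0,-1],"jaw":0},{"rot":[0,0,0],"travel":[0,0,-3],"jaw":0},{"rot":[0,0,0],"travel":[0,0,-6],"jaw":0},{"rot":[0,0,0],"travel":[0,0,-10],"jaw":0},{"rot":[0,0,0],"travel":[-5,0,-14],"jaw":0},{"rot":[0,0,0],"travel":[-10,0,-16],"jaw":0},{"rot":[0,0,0],"travel":[-14,0,-17],"jaw":0},{"rot":[0,0,0],"travel":[-17,0,-18],"jaw":0}]' ; python3 - <<'E'
from h import *
I=[cv2.resize(a,None,fx=4,fy=4,interpolation=2) for a in(r.snapshot("scene")[160:270,220:320],r.snapshot("top")[135:245,180:280])]
cv2.imwrite("pics/b4.png",np.hstack(I))
E
```

```text
t20.3 tool f [-0.  -0.2 -0.9] ang 222.3 R 0.1048 w 0.498 g 0.0
time: 21.3
tcp_pos: [0.3397, -0.1087, 0.2372]
ee_rot: [0.954, 0.301, 0.001, 0.001]
ft_force: [0.5, -0.5, -0.5]
width: 0.5
grip_force: 0.0
```

View pics/b4.png

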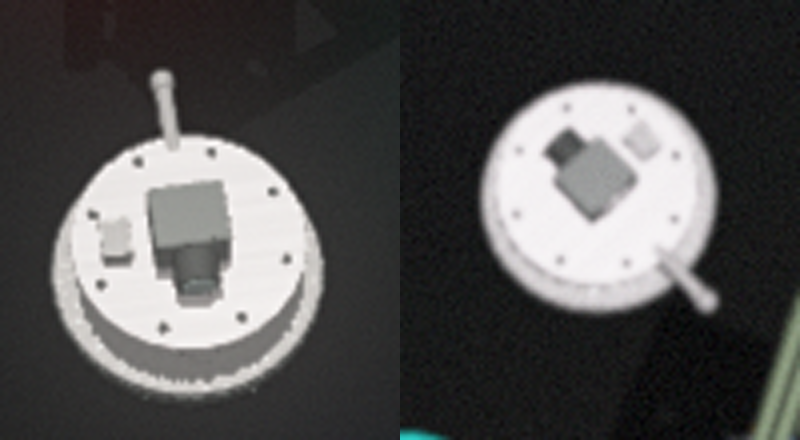

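Scene (left) shows the ball at crop (161,78) and top (right) shows it at (707,300), with eight bolt heads visible in both views. I'll triangulate the bolts to check the tilt and height.

```bash
python3 - <<'E'
from h import *
S=np.array([(211,152),(273,191),(287,259),(242,317),(164,328),(101,284),(93,215),(138,161),(161,78)],float)/4+[219.6,159.6]
T=np.array([(227,262),(161,260),(116,214),(119,149),(166,107),(231,108),(276,155),(274,218),(307,300)],float)/4+[179.6,134.6]
P=[np.array(c["mtx"])@np.c_[c["R"],c["t"]] for c in map(r.camera_info,("scene","top"))]
X=cv2.triangulatePoints(P[0],P[1],S.T,T.T);X=(X[:3]/X[3]).T
B=X[:8];c=B.mean(0);n=np.linalg.svd(B-c)[2][2];n*=np.sign(n[2])
print(X.round(4),c,"normal",n.round(3),"towards bar",n[:2]@((X[8]-c)[:2]/np.hypot(*(X[8]-c)[:2])))
E
```

```text
[[ 0.4944  0.0352  0.0613]
 [ 0.4962  0.0861  0.0621]
 [ 0.5329  0.1209  0.0617]
 [ 0.5842  0.119   0.063 ]
 [ 0.6181  0.0824  0.0616]
 [ 0.6166  0.0316  0.0624]
 [ 0.5789 -0.0031  0.0608]
 [ 0.5287 -0.0014  0.0619]
 [ 0.4644 -0.0265  0.0611]] [0.55623896 0.05882427 0.06184314] normal [-0.003 -0.007  1.   ] towards bar 0.006724568013300171
```

The stand is level (about 0.007 rad) with its platform top at 62 mm, which means the foot is home. Handing in.

```bash
python3 -c "
from rig import r
print(r.sign_off())"
```

```text
the job is handed in; nothing more can be done
None
```

The long foot is in its recess and the stand sits level (about 0.007 rad measured, platform top 62 mm above the bench), the head and the other things were left alone, and the job is handed in at about 21 s.

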